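# Take the due wall meter off its keyhole studs for calibration

### The job

The wall meter with the red grip is due for calibration: slide it straight up on its two studs until their heads are at the wide ends of its keyholes, draw it off the panel, and stand it upright in the middle of the blue mat. Leave the meter with the blue grip hanging where it is.

Things in the scene. Friction and masses are not known exactly. Their poses are not given: they have to be found in the camera images.
- due_grip (a point): Centre of the RED grip of the meter to take down. Axes: x out of its front, y across, z up. Grip 40 mm wide (y), 26 deep (x), 25 up and 25 down from here, clear above the panel's top. Under it a green box 60 wide, 50 deep, 100 high; underside 125 mm below this point. Plate on the back: 160 wide, 90 high, 5 thick, back face 25 mm behind the point, a keyhole in each ear. 0.3 to 0.65 kg.
- kept_grip (a point): Centre of the BLUE grip of an equal meter that stays hanging, 180 mm to the left or right of the red one; same axes and sizes as due_grip.
- panel: Fixed upright panel 400 mm wide, 149 high; origin at its foot, mid-width, in its front face; x out of that face (away from the robot), y along it, z up. Each meter hangs on two studs (heads 18 mm, reaching 12 mm out of the face) in the narrow upper ends of its keyholes, underside 50 mm up. Raised 38 mm (30 to 46), the heads are in the wide ends and it draws off along +x (over 15 mm).
- mat_top (a point): Centre of the top face of a fixed blue mat lying on the table, 200 mm (x) by 220 mm (y), 4 mm thick.

How it is judged:
On the way, in this order (a step that is already met when the one before it is completed fails the run):
1. the red-grip meter is raised on its studs to the wide ends of the keyholes, still close to the panel (z of due_grip in the frame of panel above 0.198 m and x of due_grip in the frame of panel below 0.04 m), for 0.05 s.
2. it is drawn off the studs, away from the panel (z of due_grip in the frame of panel above 0.17 m and x of due_grip in the frame of panel above 0.05 m), for 0.05 s.
At the end, for the whole second after the job is handed in: The red-grip meter stands upright (within 10 degrees) on its underside on the blue mat, its middle within 50 mm of the mat's centre, let go and at rest; the blue-grip meter still hangs within 20 mm of where it was (horizontal distance between due_grip and mat_top below 0.05 m and z of due_grip in the frame of mat_top between 0.117 and 0.131 m and angle between due_grip's own z axis and vertical below 0.17 rad and distance of kept_grip from where it was at the start of the episode below 0.02 m); the robot touches nothing.
It fails at once if the blue-grip meter is moved more than 20 mm or taken down (distance of kept_grip from where it was at the start of the episode above 0.02 m).
It also fails if it takes over 51 s, if anything falls off the work surface, if the arm or the gripper's body presses on something with over 40 N, if the wrist force passes 120 N, or if a joint passes its speed limit or range.

### The arm

A 7-joint arm with a two-finger parallel gripper is mounted at the origin on the work surface. World frame = base frame: x ahead of the robot, y to its left, z up, the work surface at z = 0. Lengths are in m, angles in rad, forces in N, time in s.
With the tool pointing down it reaches from about 0.425 to 0.95 m from the base axis. Payload 4.7 kg.
Tool frame: the origin (TCP) lies midway between the tips of the shut fingers; the grasp point (between the pads) lies 19 mm behind it (r.grip_depth is the distance from the TCP to the grasp point, in m); z points along the fingers, y is the line along which they close (so a half turn about z gives the same grasp; the last joint's range is limited). The gripper opens to 87 mm and grips with 3 to 60 N. Pads are 19 mm wide; open, the fingers measure 117 mm over their backs; the gripper's body (75 mm by 190 mm) begins 51 mm behind the grasp point.
Start: joints at [1.123, 0.469, -0.049, 1.532, 0.024, 1.141, -0.082], TCP at [0.275, -0.617, 0.223] pointing down, gripper open.
Joint ranges: [-2.59, 2.59], [-0.33, 1.99], [-1.39, 1.29], [0.1, 2.45], [-1.04, 4.18], [0.21, 1.99], [-2.66, 2.66]. Speed limits (rad/s): [2.57, 2.57, 3.14, 3.14, 3.14, 3.14, 3.14].

### API

Orientations are given as a rotation vector (axis times angle).
In Python, from bench import r gives the robot as it stands.
- The arm moves only by the tool jog_arm, never from a script. Its argument "targets" is a list that holds one entry, the list of rows, each a list of 7 numbers: the finger opening in mm, from 0 to 87, then the shift along the tool's x, y, z in mm, then the turn, a rotation vector about the tool's x, y, z in degrees. In form: [[[claw, tx, ty, tz, rx, ry, rz], ...]]. A call has 1 to 5 rows; each row shifts and turns the commanded pose from where the row before left it, along the tool's axes as they then stand; what a row does not reach is not made up. A row lasts 1/8 s, in which the tool goes at most 62.5 mm and 10.7 degrees, less where a joint would pass 70% of its speed; a pose out of reach is approached as far as the arm can. A call is refused whole if a number of a shift passes 62.5 or a number of a turn 10.7, either way. A call with a gripper value outside its range is refused whole. The fingers move at their own pace and stop on an object; "squeeze" is the grip in N (left out, the last holds). Time passes only in rows, so rows that do not move let the fingers close. It gives the time, the measured TCP pose, the force, the opening and the grip force at its end, in the units of the state.
- r.get_state(): the state, without advancing time (a new reading comes with each control period).
- r.grab_frame(name): name is "scene" or "top" or "wrist"; returns (picture, depth): 384x512x3 uint8, red, green, blue; 384x512 float32, m along the optical axis (not along the pixel's ray), 0 where there is no reading.
- r.calibration(name): a dict with "mtx" (3x3 intrinsics, pixels), "rvec" (rotation vector, rad) and "tvec" (3), from world to camera coordinates, as OpenCV has them. Camera axes: x right, y down, z forward; pixel columns grow to the right and rows downward; lengths in m; the calibration is good to about 2 mm. A picture is of the moment at which its call begins: read the wrist's pose just before it. calibration takes no time and is no camera call; for the wrist camera it gives the pose at the moment of the call.
- r.close_job(): hands the job in; it is judged then, once.
The state is a dict: "time_s": time; "q": joint angles; "qd": joint speeds; "effort": joint torques, N m; "ee_pos": TCP position; "tcp_rot": TCP orientation; "contact_force": force on the tool from outside, world axes, zero at the start; "moment": the same for the moment, N m; "opening": finger opening in m; "grasp_force": force on a finger pad.
Only numpy, scipy, OpenCV 4.12 (cv2) and the standard library are available. Lean on these libraries where they do the work, as an engineer would, in place of code of your own. Each camera call takes 0.05 s, during which the arm holds its last target. There are 200 camera calls.

## Working session

There is one attempt and no reset: what is moved stays moved. The work goes in short steps, Python scripts to look and compute and a tool call to move; the robot and the scene stay as the last step left them, time stands still between calls to the robot, and variables do not carry over. Pictures are saved under pics/ and viewed, at most 10 in all, crops included, and the job is handed in when it is done.

Besides the shell and the picture viewer there is one more tool, called after "Request:" in YAML: its name, and indented under it one key for each argument. jog_arm: Moves the arm, as the interface text tells. Its arguments: {"type":"object","properties":{"targets":{"type":"array"},"squeeze":{"type":"number"}},"required":["targets"]}

```bash
mkdir -p pics
cat > h.py <<'E'
import numpy as np,cv2
from bench import r
def grab(n):
    c=r.calibration(n); im,d=r.grab_frame(n); return im,d,c
def pts(mask,d,c):
    v,u=np.nonzero(mask&(d>0)); z=d[v,u]
    p=np.linalg.inv(c['mtx'])@np.vstack([u*z,v*z,z]); R=cv2.Rodrigues(np.array(c['rvec'],float))[0]
    return (R.T@(p-np.array(c['tvec'],float).reshape(3,1))).T
def masks(im):
    h=cv2.cvtColor(im,cv2.COLOR_RGB2HSV); H,S,V=[h[...,i].astype(int) for i in range(3)]
    s=(S>110)&(V>50)
    return dict(red=s&((H<8)|(H>172)),blue=s&(H>100)&(H<130),green=s&(H>45)&(H<90))
E
python3 - <<'E'
from h import *
out=[]
for n in('scene','top'):
    im,d,c=grab(n); out.append(im)
    for k,m in masks(im).items():
        nn,l,st,ce=cv2.connectedComponentsWithStats(m.astype(np.uint8))
        for i in range(1,nn):
            if st[i,4]>60:
                P=pts(l==i,d,c)
                if len(P): print(n,k,st[i],np.percentile(P,[2,50,98],axis=0).round(3).tolist())
cv2.imwrite('pics/a.png',cv2.resize(np.vstack(out)[...,::-1],(448,600+0*1)) if 0 else cv2.resize(np.hstack(out)[...,::-1],(800,300)))
print(r.get_state())
E
```

```text
scene red [114 176  23  20 376] [[0.461, -0.273, 0.155], [0.48, -0.252, 0.194], [0.488, -0.234, 0.202]]
scene red [287 272  28  28 592] [[0.745, 0.032, 0.122], [0.772, 0.057, 0.13], [0.796, 0.083, 0.133]]
scene red [ 46 328  17  16 198] [[0.738, -0.437, 0.139], [0.751, -0.423, 0.15], [0.762, -0.412, 0.153]]
scene blue [ 305  156  104   80 5228] [[0.437, 0.196, 0.001], [0.538, 0.298, 0.004], [0.627, 0.405, 0.008]]
scene blue [197 179  20  19 333] [[0.515, -0.101, 0.156], [0.532, -0.083, 0.193], [0.539, -0.064, 0.202]]
scene green [115 184  29  18 155] [[0.457, -0.284, 0.147], [0.486, -0.24, 0.15], [0.5, -0.223, 0.152]]
scene green [195 186  27  18 178] [[0.509, -0.113, 0.146], [0.537, -0.074, 0.149], [0.55, -0.052, 0.153]]
top red [234  61  26  26 538] [[0.741, 0.034, 0.123], [0.765, 0.059, 0.129], [0.792, 0.083, 0.131]]
top red [480  70  14  13 137] [[0.736, -0.436, 0.145], [0.747, -0.424, 0.149], [0.759, -0.412, 0.151]]
top red [402 201  31  20 432] [[0.455, -0.27, 0.163], [0.467, -0.248, 0.198], [0.482, -0.232, 0.201]]
top blue [  95  154   96   84 7679] [[0.434, 0.198, 0.0], [0.52
[... 160 characters left out ...]
q': array([ 1.12307723,  0.46939287, -0.04857044,  1.53358836,  0.02407093,
        1.14101084, -0.08229004]), 'qd': array([-1.29687287e-04, -2.10613106e-03, -3.67856950e-05, -3.76469251e-03,
       -1.16098456e-03, -1.49204631e-03,  2.76438498e-04]), 'effort': array([ 1.41698158e-03, -5.09171999e+01, -8.08734493e-02, -2.36830598e+01,
       -6.15548459e-02,  3.44475475e-02,  7.69714916e-05]), 'ee_pos': array([ 0.27429137, -0.61615321,  0.22157679]), 'tcp_rot': array([-3.07123288e+00, -6.52722985e-01,  6.67154849e-04]), 'contact_force': array([ 0.24532138, -0.31106301, -0.42273593]), 'moment': array([ 0.05958947, -0.00062436, -0.01009889]), 'grasp_force': 0.0, 'opening': 0.08684704753606207}
```

View pics/a.png

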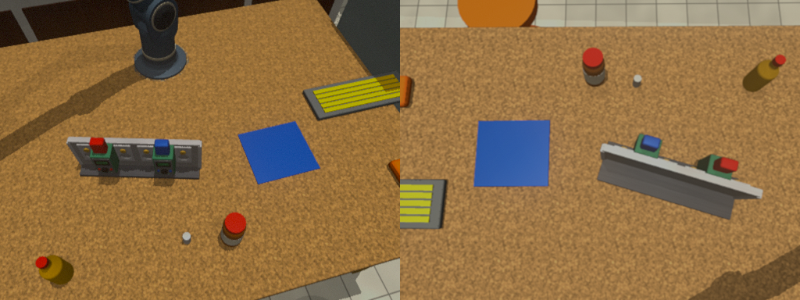

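```bash
cat >> h.py <<'E'
from scipy.spatial.transform import Rotation as Ro
def delta(pos,yaw):
    """shift (mm, tool axes) to pos and turn (deg about tool z) so tool y lies along world (-sin yaw,cos yaw)."""
    s=r.get_state(); R=Ro.from_rotvec(s['tcp_rot'])
    T=np.array([[np.cos(yaw),np.sin(yaw),0],[np.sin(yaw),-np.cos(yaw),0],[0,0,-1]])
    o=[]
    for k in(1,-1):
        o.append(np.degrees((R.inv()*Ro.from_matrix(T@np.diag([k,k,1]))).as_rotvec()).round(2))
    return (R.inv().apply(np.array(pos)-s['ee_pos'])*1000).round(1),o,s['ee_pos'].round(4)
E
python3 - <<'E'
from h import *
g={}
for n in('scene','top'):
    im,d,c=grab(n); M=masks(im)
    for k,z0,z1 in(('red',.19,.21),('blue',.19,.21),('blue',-.01,.015)):
        P=pts(M[k],d,c); P=P[(P[:,2]>z0)&(P[:,2]<z1)]
        rc=cv2.minAreaRect((P[:,:2]*1000).astype(np.float32))
        print(n,k,len(P),np.round(rc[0],1),np.round(rc[1],1),round(rc[2],1),P[:,2].mean().round(4),P.mean(0).round(4))
        g[n,k,z0]=np.array(rc[0])/1000
    v=g[n,'blue',.19]-g[n,'red',.19]; print('sep',np.linalg.norm(v),'yaw',np.degrees(np.arctan2(-v[0],v[1])))
    # panel top strip
    P=pts(np.ones(d.shape,bool),d,c); h=(P[:,2]>.144)&(P[:,2]<.153)&(P[:,0]<.6)&(P[:,0]>.35)&(P[:,1]<.05)&(P[:,1]>-.4)
    rc=cv2.minAreaRect((P[h,:2]*1000).astype(np.float32)); print('panel',rc)
print(delta([g['top','red',.19][0],g['top','red',.19][1],.28],np.radians(-17)))
E
```

```text
scene red 206 [ 472.7 -253.5] [40. 25.] 74.2 0.1982 [ 0.4751 -0.2532  0.1982]
scene blue 185 [525.3 -82.6] [38.5 21.6] 76.5 0.1985 [ 0.527  -0.0822  0.1985]
scene blue 5210 [530.6 300.6] [200.9 218.8] 0.5 0.0042 [0.5358 0.2991 0.0042]
sep 0.17880475998251738 yaw -17.09229462975121
panel ((488.3039245605469, -164.9455108642578), (396.56488037109375, 72.048095703125), 73.4174575805664)
top red 326 [ 469.5 -251.9] [39.  24.2] 72.2 0.198 [ 0.469  -0.2508  0.198 ]
top blue 269 [520.4 -80.7] [38.8 22.6] 73.6 0.1984 [ 0.52   -0.0804  0.1984]
top blue 7652 [528.4 302.3] [197.2 218.1] 0.8 0.0034 [0.5262 0.3012 0.0034]
sep 0.1785304999388537 yaw -16.569833857289183
panel ((486.1355285644531, -165.609375), (393.4201965332031, 68.36566162109375), 73.50641632080078)
(array([ 326.5, -253.7,  -57.8]), [array([-6.0e-02,  3.0e-02,  4.1e+01]), array([-3.00e-02, -8.00e-02, -1.39e+02])], array([ 0.2744, -0.6163,  0.2219]))
```

Request:
jog_arm:
  targets:
    - [[87, 0, 0, -20, 0, 0, 10.2], [87, 0, 0, -20, 0, 0, 10.2], [87, 0, 0, -20, 0, 0, 10.2], [87, 0, 0, -18, 0, 0, 10.2], [87, 0, 0, 0, 0, 0, 0.5]]

```text
time_s: 0.82
ee_pos: [0.2749, -0.6173, 0.302]
tcp_rot: [3.104, -0.47, 0.002]
contact_force: [0.7, -0.6, 0.6]
opening: 0.0869
grasp_force: 0.0
```

Run:
```python
from h import *
print(delta([.471,-.2525,.28],np.radians(-16.7)))
```

```text
(array([  79.4, -406.5,   21.2]), [array([ 0.13, -0.11, -0.51]), array([-1.7000e-01, -2.1000e-01,  1.7949e+02])], array([ 0.2749, -0.6173,  0.302 ]))
```

Request:
jog_arm:
  targets:
    - [[87, 11, -55, 0, 0, 0, 0], [87, 11, -58, 0, 0, 0, 0], [87, 11, -58, 0, 0, 0, 0], [87, 11, -58, 0, 0, 0, 0], [87, 11, -58, 0, 0, 0, 0]]

```text
time_s: 1.45
ee_pos: [0.4127, -0.3568, 0.2995]
tcp_rot: [-3.106, 0.467, 0.002]
contact_force: [0.5, -0.6, -0.3]
opening: 0.0866
grasp_force: 0.0
```

Request:
jog_arm:
  targets:
    - [[87, 12, -58, 0, 0, 0, 0], [87, 12, -58, 0, 0, 0, 0], [87, 0, 0, 0, 0, 0, 0], [87, 0, 0, 0, 0, 0, 0]]

```text
time_s: 1.95
ee_pos: [0.4691, -0.2558, 0.2997]
tcp_rot: [3.106, -0.47, -0.003]
contact_force: [0.2, -0.5, 0.5]
opening: 0.0874
grasp_force: 0.0
```

Run:
```python
from h import *
im,d,c=grab('wrist'); M=masks(im)
P=pts(M['red'],d,c); P=P[(P[:,2]>.19)&(P[:,2]<.21)]
if len(P):
    rc=cv2.minAreaRect((P[:,:2]*1000).astype(np.float32)); print(len(P),rc,P.mean(0))
    v,u=np.nonzero(M['red']);print(u.min(),u.max(),v.min(),v.max())
print(delta([.471,-.2525,.161],np.radians(-16.7)))
cv2.imwrite('pics/w.png',im[...,::-1])
```

```text
1385 ((474.1821594238281, -254.632568359375), (39.22869873046875, 26.24593162536621), 71.18684387207031) [ 0.47532652 -0.25482807  0.19745631]
227 273 134 201
(array([  1.1,  -4.7, 138.8]), [array([ 0.04,  0.08, -0.65]), array([ 1.2000e-01, -6.0000e-02,  1.7935e+02])], array([ 0.4688, -0.2566,  0.2999]))
```

View pics/w.png

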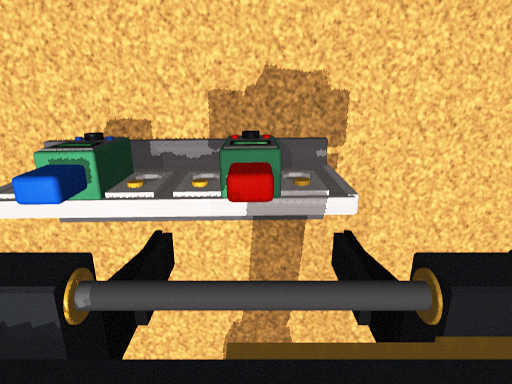

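Run:
```python
from h import *
print(delta([.4725,-.2535,.161],np.radians(-17)))
```

```text
(array([  2.8,  -4.2, 138.8]), [array([ 0.04,  0.08, -0.35]), array([ 1.2000e-01, -6.0000e-02,  1.7965e+02])], array([ 0.4688, -0.2566,  0.2999]))
```

Request:
jog_arm:
  targets:
    - [[87, 3, -4, 35, 0, 0, -0.4], [87, 0, 0, 35, 0, 0, 0], [87, 0, 0, 35, 0, 0, 0], [87, 0, 0, 25, 0, 0, 0], [87, 0, 0, 9, 0, 0, 0]]
  squeeze: 30

```text
time_s: 2.62
ee_pos: [0.472, -0.2537, 0.1598]
tcp_rot: [-3.107, 0.465, 0.005]
contact_force: [0.5, 1.2, -0.3]
opening: 0.0873
grasp_force: 0.0
```

Request:
jog_arm:
  targets:
    - [[87, 0, 0, 0, 0, 0, 0], [30, 0, 0, 0, 0, 0, 0], [30, 0, 0, 0, 0, 0, 0], [30, 0, 0, 0, 0, 0, 0], [30, 0, 0, 0, 0, 0, 0]]

```text
time_s: 3.25
ee_pos: [0.474, -0.2525, 0.1619]
tcp_rot: [3.107, -0.462, 0.001]
contact_force: [-0.5, -0.4, -0.8]
opening: 0.0551
grasp_force: 0.0
```

Request:
jog_arm:
  targets:
    - [[30, 0, 0, 0, 0, 0, 0], [30, 0, 0, 0, 0, 0, 0], [30, 0, 0, 0, 0, 0, 0]]

```text
time_s: 3.62
ee_pos: [0.4741, -0.2528, 0.1616]
tcp_rot: [3.107, -0.462, 0.001]
contact_force: [1.7, -1.5, -0.4]
opening: 0.0397
grasp_force: 30.0
```

Request:
jog_arm:
  targets:
    - [[30, 0, 0, -4, 0, 0, 0], [30, 0, 0, -4, 0, 0, 0], [30, 0, 0, -4, 0, 0, 0], [30, 0, 0, -4, 0, 0, 0], [30, 0, 0, 0, 0, 0, 0]]

```text
time_s: 4.25
ee_pos: [0.4739, -0.2525, 0.178]
tcp_rot: [3.107, -0.462, 0.0]
contact_force: [0.0, -1.6, -2.5]
opening: 0.0398
grasp_force: 30.0
```

Request:
jog_arm:
  targets:
    - [[30, 0, 0, -6, 0, 0, 0], [30, 0, 0, -6, 0, 0, 0], [30, 0, 0, -6, 0, 0, 0], [30, 0, 0, -4, 0, 0, 0], [30, 0, 0, 0, 0, 0, 0]]

```text
time_s: 4.88
ee_pos: [0.4739, -0.2524, 0.2]
tcp_rot: [3.107, -0.462, 0.001]
contact_force: [0.8, -0.5, -3.1]
opening: 0.0399
grasp_force: 30.0
```

Run:
```python
from h import *
for n in('scene','top'):
    im,d,c=grab(n); M=masks(im)
    for k in('red','blue','green'):
        P=pts(M[k],d,c); P=P[(P[:,2]>.13)&(P[:,0]<.6)]
        for lo,hi in((-.35,-.17),(-.17,0)):
            Q=P[(P[:,1]>lo)&(P[:,1]<hi)]
            if len(Q)>5: print(n,k,len(Q),np.percentile(Q,[2,50,98],axis=0).round(3).tolist())
    if n=='scene': cv2.imwrite('pics/s2.png',cv2.resize(im[120:260,50:300,::-1],(750,420)))
print(r.get_state()['contact_force'],Ro.from_rotvec(r.get_state()['tcp_rot']).as_matrix().round(3))
```

```text
scene red 271 [[0.464, -0.272, 0.192], [0.483, -0.255, 0.222], [0.509, -0.237, 0.287]]
scene blue 333 [[0.515, -0.101, 0.155], [0.532, -0.083, 0.194], [0.539, -0.064, 0.202]]
scene green 141 [[0.466, -0.281, 0.158], [0.489, -0.257, 0.188], [0.5, -0.222, 0.191]]
scene green 177 [[0.509, -0.113, 0.147], [0.537, -0.076, 0.149], [0.551, -0.052, 0.153]]
top red 51 [[0.45, -0.268, 0.229], [0.457, -0.253, 0.237], [0.462, -0.221, 0.304]]
top blue 270 [[0.508, -0.099, 0.195], [0.52, -0.08, 0.199], [0.533, -0.062, 0.201]]
[ 1.64201378 -0.64187789 -3.28558119] [[ 0.957 -0.291  0.   ]
 [-0.291 -0.957 -0.   ]
 [ 0.     0.    -1.   ]]
```

View pics/s2.png

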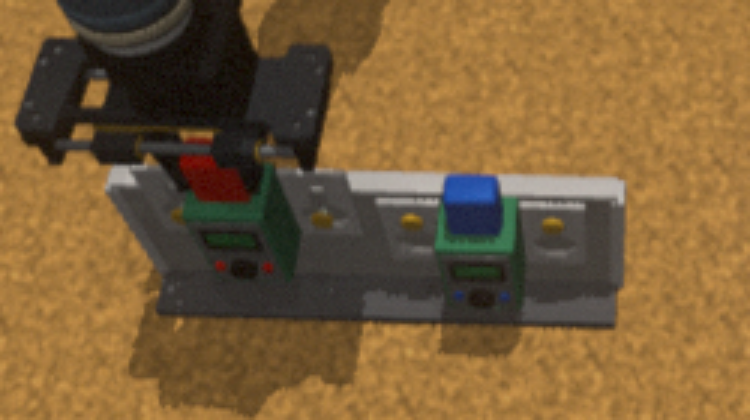

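The red meter is raised about 38 mm, with the stud head in the wide end at crop (322,215). The blue meter is unmoved. Next I draw the red one off along tool +x.

Request:
jog_arm:
  targets:
    - [[30, 4, 0, 0, 0, 0, 0], [30, 4, 0, 0, 0, 0, 0], [30, 4, 0, 0, 0, 0, 0], [30, 0, 0, 0, 0, 0, 0]]

```text
time_s: 5.48
ee_pos: [0.4857, -0.256, 0.1994]
tcp_rot: [-3.107, 0.462, 0.0]
contact_force: [-0.2, 0.3, -3.4]
opening: 0.0396
grasp_force: 30.0
```

Request:
jog_arm:
  targets:
    - [[30, 8, 0, 0, 0, 0, 0], [30, 10, 0, 0, 0, 0, 0], [30, 15, 0, 0, 0, 0, 0], [30, 15, 0, 0, 0, 0, 0], [30, 0, 0, 0, 0, 0, 0]]

```text
time_s: 6.1
ee_pos: [0.5328, -0.2701, 0.1993]
tcp_rot: [-3.107, 0.461, -0.001]
contact_force: [-1.1, 0.0, -3.5]
opening: 0.0401
grasp_force: 30.0
```

Run:
```python
from h import *
im,d,c=grab('scene'); M=masks(im)
P=pts(M['blue'],d,c); P=P[P[:,2]>.14];print(np.percentile(P,[2,50,98],axis=0).round(3).tolist())
cv2.imwrite('pics/s3.png',cv2.resize(im[120:260,50:300,::-1],(750,420)))
```

```text
[[0.514, -0.101, 0.155], [0.532, -0.083, 0.194], [0.539, -0.064, 0.202]]
```

View pics/s3.png

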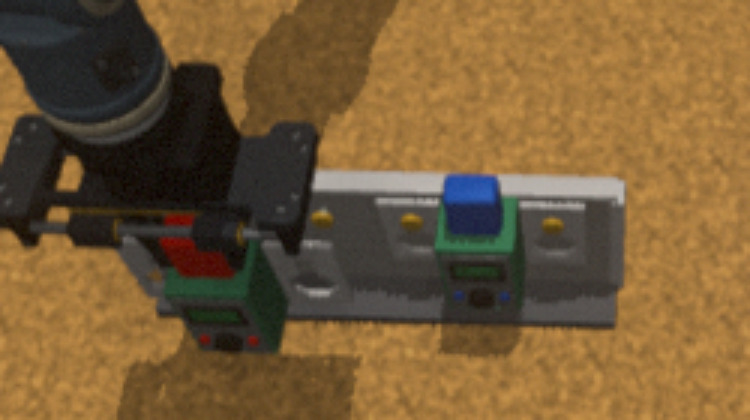

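Scene crop shows the red meter clear of the panel (210,300), with the blue one still hanging. I'll lift it above everything and then carry it over.

Request:
jog_arm:
  targets:
    - [[30, 10, 0, -15, 0, 0, 0], [30, 10, 0, -30, 0, 0, 0], [30, 0, 0, -40, 0, 0, 0], [30, 0, 0, -40, 0, 0, 0], [30, 0, 0, -35, 0, 0, 0]]

```text
time_s: 6.78
ee_pos: [0.5498, -0.2757, 0.361]
tcp_rot: [3.107, -0.462, 0.0]
contact_force: [1.0, 0.1, -3.6]
opening: 0.0398
grasp_force: 30.0
```

Request:
jog_arm:
  targets:
    - [[30, -6, -20, 0, 0, 0, 0], [30, -12, -35, 0, 0, 0, 0], [30, -16, -45, 0, 0, 0, 0], [30, -16, -45, 0, 0, 0, 0], [30, -16, -45, 0, 0, 0, 0]]

```text
time_s: 7.4
ee_pos: [0.5405, -0.0713, 0.3571]
tcp_rot: [-3.108, 0.459, 0.007]
contact_force: [0.4, 0.1, -3.3]
opening: 0.0398
grasp_force: 30.0
```

Request:
jog_arm:
  targets:
    - [[30, -16, -45, 0, 0, 0, 0], [30, -16, -45, 0, 0, 0, 0], [30, -16, -45, 0, 0, 0, 0], [30, -16, -45, 0, 0, 0, 0], [30, -16, -45, 0, 0, 0, 0]]

```text
time_s: 8.02
ee_pos: [0.5288, 0.1663, 0.3571]
tcp_rot: [3.106, -0.459, -0.006]
contact_force: [0.9, 0.9, -2.7]
opening: 0.0396
grasp_force: 30.0
```

Run:
```python
from h import *
print(delta([.5305,.3015,.2],np.radians(-17)),r.get_state()['q'],r.get_state()['opening'])
```

```text
(array([ -36.9, -130.3,  156.9]), [array([0.13, 0.2 , 0.2 ]), array([  -0.31,    0.2 , -179.8 ])], array([0.5288, 0.1663, 0.3571])) [-0.06644123  0.20669176 -0.37790378  1.61040029  0.07711704  1.34349198
 -2.31873737] 0.039566469518296614
```

Request:
jog_arm:
  targets:
    - [[30, -8, -25, 0, 0, 0, -8], [30, -6, -35, 0, 0, 0, -8], [30, -3, -30, 0, 0, 0, 0], [30, 0, -15, 20, 0, 0, 0], [30, 0, 0, 10, 0, 0, 0]]

```text
time_s: 8.65
ee_pos: [0.5261, 0.2707, 0.3259]
tcp_rot: [3.139, -0.021, -0.008]
contact_force: [-0.1, -0.6, -4.0]
opening: 0.04
grasp_force: 30.0
```

Run:
```python
from h import *
print(delta([.5305,.3015,.2],0),r.get_state()['q'].round(2))
im,d,c=grab('scene'); M=masks(im)
m=M['green'];m[:, :230]=0
P=pts(m,d,c); print(np.percentile(P,[1,50,99],axis=0).round(3).tolist())
cv2.imwrite('pics/s4.png',cv2.resize(im[40:300,200:500,::-1],(690,598)))
```

```text
(array([  4.7, -31.2, 125.7]), [array([ 0.17,  0.29, -0.75]), array([  0.45,  -0.27, 179.25])], array([0.5261, 0.2707, 0.3259])) [-0.19  0.3  -0.46  1.57  0.14  1.31 -2.25]
[[0.509, 0.242, 0.288], [0.543, 0.266, 0.313], [0.552, 0.297, 0.316]]
```

View pics/s4.png

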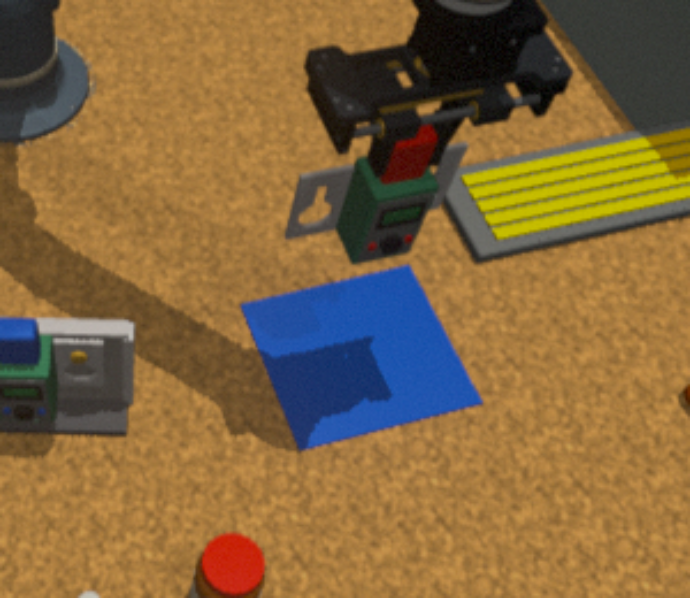

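Held upright over the mat, which spans crop (240–480, 270–450). Next I lower it.

Request:
jog_arm:
  targets:
    - [[30, 5, -15, 35, 0, 0, 0], [30, 0, -15, 45, 0, 0, 0], [30, 0, -1, 45, 0, 0, 0], [30, 0, 0, 40, 0, 0, 0], [30, 0, 0, 20, 0, 0, 0]]

```text
time_s: 9.32
ee_pos: [0.5329, 0.2979, 0.1412]
tcp_rot: [3.137, -0.029, -0.006]
contact_force: [0.0, -0.6, -2.9]
opening: 0.0399
grasp_force: 30.0
```

Request:
jog_arm:
  targets:
    - [[30, 0, 0, 9, 0, 0, 0], [30, 0, 0, 5, 0, 0, 0], [30, 0, 0, 4, 0, 0, 0], [30, 0, 0, 2, 0, 0, 0], [30, 0, 0, 0, 0, 0, 0]]

```text
time_s: 9.95
ee_pos: [0.5339, 0.3016, 0.1249]
tcp_rot: [-3.141, 0.025, -0.001]
contact_force: [-0.1, -0.6, -4.4]
opening: 0.0397
grasp_force: 30.0
```

Request:
jog_arm:
  targets:
    - [[30, -2, 0, 4, 0, 0, 0], [30, 0, 0, 2, 0, 0, 0], [30, 0, 0, 1, 0, 0, 0], [30, 0, 0, 0, 0, 0, 0], [30, 0, 0, 0, 0, 0, 0]]

```text
time_s: 10.58
ee_pos: [0.5318, 0.3016, 0.1176]
tcp_rot: [-3.141, 0.025, -0.0]
contact_force: [-0.8, 0.2, -3.9]
opening: 0.0397
grasp_force: 30.0
```

Request:
jog_arm:
  targets:
    - [[30, 0, 0, 1, 0, 0, 0], [30, 0, 0, 1, 0, 0, 0], [30, 0, 0, 0, 0, 0, 0], [30, 0, 0, 0, 0, 0, 0]]

```text
time_s: 11.08
ee_pos: [0.5319, 0.3016, 0.1163]
tcp_rot: [-3.141, 0.025, -0.001]
contact_force: [-1.4, -1.1, 4.4]
opening: 0.0398
grasp_force: 30.0
```

Request:
jog_arm:
  targets:
    - [[46, 0, 0, 0, 0, 0, 0], [60, 0, 0, 0, 0, 0, 0], [75, 0, 0, 0, 0, 0, 0], [75, 0, 0, 0, 0, 0, 0], [75, 0, 0, 0, 0, 0, 0]]

```text
time_s: 11.7
ee_pos: [0.5318, 0.3016, 0.1155]
tcp_rot: [-3.141, 0.025, -0.0]
contact_force: [-0.4, 0.2, 0.2]
opening: 0.0731
grasp_force: 0.0
```

Request:
jog_arm:
  targets:
    - [[75, 0, 0, -5, 0, 0, 0], [75, 0, 0, -20, 0, 0, 0], [75, 0, 0, -35, 0, 0, 0], [75, 0, 0, -50, 0, 0, 0], [75, 0, 0, -50, 0, 0, 0]]

```text
time_s: 12.32
ee_pos: [0.5316, 0.3017, 0.2788]
tcp_rot: [-3.141, 0.024, -0.002]
contact_force: [1.7, -0.4, 1.2]
opening: 0.0753
grasp_force: 0.0
```

Run:
```python
from h import *
im,d,c=grab('scene'); M=masks(im)
m=M['red'];m[:, :230]=0
P=pts(m,d,c);P=P[(P[:,1]>.15)&(P[:,2]<.2)]; print(np.percentile(P,[1,50,99],axis=0).round(3).tolist())
P=pts(M['blue'],d,c); P=P[(P[:,2]>.14)&(P[:,1]<0)];print(np.percentile(P,[2,50,98],axis=0).round(3).tolist())
cv2.imwrite('pics/s5.png',cv2.resize(im[40:300,200:500,::-1],(690,598)))
```

```text
[[0.52, 0.281, 0.034], [0.539, 0.296, 0.141], [0.558, 0.32, 0.156]]
[[0.515, -0.101, 0.155], [0.532, -0.083, 0.194], [0.539, -0.064, 0.202]]
```

View pics/s5.png

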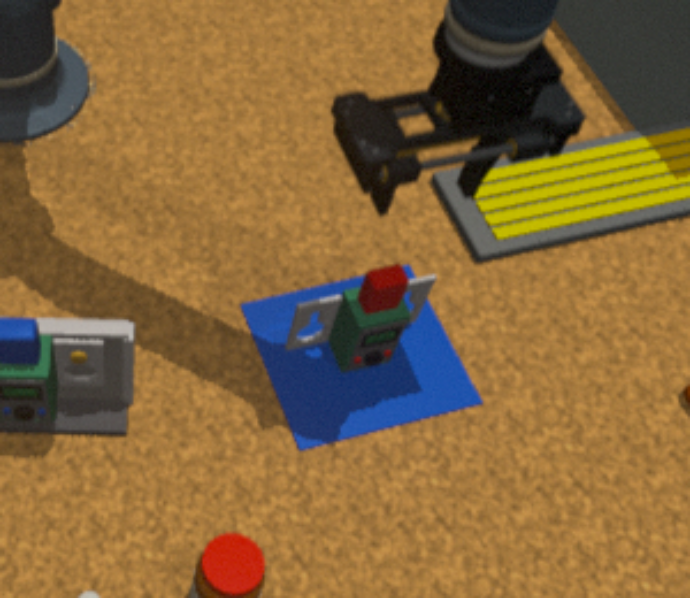

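The meter stands upright in the middle of the mat at crop (370,320). The gripper is clear and the blue meter is unchanged.

```bash
python3 -c "
from bench import r
print(r.close_job())"
```

```text
the job is handed in; nothing more can be done
None
```

The red-grip meter stands upright in the middle of the blue mat, the blue-grip meter hangs where it was, and the job is handed in; no verdict was returned.

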